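# Load the contactor tray into the test dock and lock it

### The job

Pick up the tray with the two contactors by its orange handle, slide it into the guide slots of the blue test dock until it is fully home against the back wall, then turn the dock's red lock knob clockwise until it clicks over and its tongue bars the tray. Keep both contactors upright in the tray, leave the other things on the bench where they are, and let go of everything at the end.

Things in the scene. Friction and masses are not known exactly. Their poses are not given: they have to be found in the camera images.
- tray: Loose aluminium tray with two contactors, 0.6 to 0.95 kg in all. Base plate 190 (x) x 130 (y) x 5 mm. Origin: centre of the plate's underside; +x is the end that enters the dock first, z up. Walls 18 mm high at y = +-45 to +-48 mm leave 17 mm bare flanges outside for the dock's slots. It lies on the bench, +x to the robot's right, within 26 degrees of world -y.
- tray_handle (a point): Centre of the tray's orange handle bar, over the tray's middle and centre of mass, 85 mm above its underside; axes as the tray's. The bar is 12 mm thick (x), 90 mm long (y), 16 mm high, on two steel posts at y = +-38 to +-45 mm. Grip it from above, fingers closing along x; the contactors' tops are 36 mm below this point.
- tray_end (a point): Top centre of the tray's upright orange end plate at the trailing end (tray x = -95 to -90 mm, 90 mm wide), 38 mm above the tray's underside.
- contactor_lead: White-and-grey contactor lying loose in the tray, 64 (x) x 76 (y) x 44 mm, near 0.2 kg. Origin: centre of its underside, at about x = +47 mm, z = 5 mm in the tray's frame, top 49 mm above the tray's underside. z up.
- contactor_trail: The same contactor in the tray's trailing half, at about x = -47 mm, z = 5 mm in the tray's frame.
- dock: Fixed blue test dock, about 230 x 172 mm, open at the top and at its -x end; side walls 62 mm high, rear wall 82 mm. Origin: on the bench below the tray's home place; +x is the way the tray slides in (to the robot's right, within 18 degrees of world -y), z up. The rear wall's face is at x = 95 mm. Lips over the slots keep the tray from being put in from above.
- dock_mouth (a point): Start of the two slots, on the middle line, level with the ledges' top (45 mm above the bench); axes as the dock's. Slot on each side: ledge from |y| = 52 mm out, lip from |y| = 54 mm out (underside 10 mm above the ledge, top 17 mm), side wall at |y| = 68 mm: 3 mm play each side of the tray. Yellow side flares and ramps below widen the mouth from 25 mm before this point.
- dock_home (a point): Where the tray's origin is when the tray is home: leading edge touching the rear wall, plate resting on the ledges, 45 mm above the bench, 90 mm beyond dock_mouth; axes as the dock's.
- lock_knob (a joint): Angle of the red lock knob, rad: 0 unlocked at the start, grows clockwise seen from above, 1.4 locked; stops at both. An over-centre spring holds it against either stop; the crest lies at 0.7 and takes about 0.12 N m to pass. Turned well beyond the crest and released, it snaps on to 1.4 by itself.
- knob_grip (a point): Point on the knob's upright axis, 106 mm above the bench, at x = -104 mm, y = -105 mm in the dock's frame; its axes turn with the knob. The red grip bar is 52 mm long along this x, 14 mm thick (y), 34 mm high (85 to 119 mm above the bench). Grip it from above.
- tongue_tip (a point): Tip of the red tongue below the knob, 85 mm from the axis along knob_grip's -x, 10 mm wide, 66 to 76 mm above the bench. Knob at 0: it points out of the dock's mouth, clear of the tray's way. At 1.4: it lies along the dock's +y across the orange end plate of a tray that is home, with 4 mm play. If the tray is not home it strikes the tray.
- spare_contactor: Black spare contactor on the bench, 64 x 76 x 44 mm; bystander. Origin: centre of its underside.
- tape_roll: Black roll of tape lying flat, 90 mm across, 20 mm high; bystander. Origin: centre of its underside.
- screwdriver: Screwdriver with green handle lying on the bench, 200 mm long, 26 mm high at most; bystander.
- crimp_pliers: Crimping pliers with orange handles lying on the bench, 200 x 80 x 18 mm; bystander.
Things that resemble listed ones, but are neither listed nor needed, are in the scene too. There is more than one size of the tray; the one meant has the size given above.

How it is judged:
By the outcome, as a careful person would: the job done as asked, in the order asked, and still so for the second after the job is handed in, with the robot touching nothing.
It also fails if it takes over 64 s, if anything falls off the work surface, if the arm or the gripper's body presses on something with over 40 N, if the wrist force passes 120 N, or if a joint passes its speed limit or range.

### The arm

A 6-joint arm with a two-finger parallel gripper is mounted at the origin on the work surface. World frame = base frame: x ahead of the robot, y to its left, z up, the work surface at z = 0. Lengths are in mm, angles in rad, forces in N, time in s.
With the tool pointing down it reaches from about 350 to 975 mm from the base axis. Payload 7.1 kg.
Tool frame: the origin (TCP) lies at the very end of the fingers, on their centre line; the grasp point (between the pads) lies 19 mm behind it; x points along the fingers, y is the direction in which the jaws open and shut, and the axes are right-handed (so a half turn about x gives the same grasp; the last joint's range is limited). The gripper opens to 88 mm and grips with 3 to 60 N. Pads are 20 mm wide; open, the fingers measure 115 mm over their backs; the gripper's body (75 mm by 178 mm) begins 61 mm behind the grasp point.
Start: joints at [-1.233, 0.423, 1.63, -0, 1.089, -0.019], TCP at [218.315, -585.614, 222.675] pointing down, gripper open.
Joint ranges: [-3, 3], [-0.9, 2.11], [0.09, 2.58], [-1.31, 4.45], [0.11, 2.69], [-2.54, 2.54]. Speed limits (rad/s): [2.39, 2.39, 3.01, 3.14, 3.14, 3.14].

### API

Orientations are given as [roll, pitch, yaw] about the fixed x, y, z axes, in that order (R = Rz(yaw) Ry(pitch) Rx(roll)).
In Python, from bench import env gives the robot as it stands.
- The arm moves only by the tool drive_tool, never from a script. Its argument "targets" is a list of rows, each a list of 2 entries, a list of its own where there are three numbers: the shift along the world's x, y, z in cm, then the turn about the world's z in degrees. A call has 1 to 12 rows; each row is the pose to reach, as a shift and turn from the pose commanded when the call began; what a row does not reach only later rows make up. A row lasts 1/10 s, in which the tool goes at most 50 mm and 8.59 degrees, less where a joint would pass 70% of its speed; a pose out of reach is approached as far as the arm can. A call with a gripper value outside its range is refused whole. "hand" is the opening, from -1 (shut) to 1 (fully open), so that 0 is half open, set as the call begins (left out, the last holds). The fingers move at their own pace and stop on an object; "force" is the grip in N (left out, the last holds). Time passes only in rows, so rows that repeat a pose let the fingers close. It gives the time, the measured TCP pose, the force and the opening at its end, in the units of the state.
- env.get_obs(): the state, without advancing time (a new reading comes with each control period).
- env.capture(name): name is "scene" or "top"; returns (picture, depth): 384x512x3 uint8, red, green, blue; 384x512 float32, mm along the optical axis (not along the pixel's ray), 0 where there is no reading.
- env.calibration(name): a dict with "K" (3x3 intrinsics, pixels), "pose" (4x4, takes a point from camera to world coordinates). Camera axes: x right, y down, z forward; pixel columns grow to the right and rows downward; lengths in mm; the calibration is good to about 2 mm. A picture is of the moment at which its call begins. calibration takes no time and is no camera call.
- env.sign_off(): hands the job in, once; it reports no verdict.
Trained networks look in the newest picture that a camera, given by its name, has taken for a name from the list of things; names that differ only in an ending like _2 or _b are one class to them, and where a whole thing is asked for, a point or a joint stands for the part that bears it (a point fixed in the world has none). Each returns a list of dicts, best first, with "confidence" (0 to 1); they miss things now and then, are a little off and sometimes report something else, mostly with a low value. They report only what shows in the picture. A call takes as long as a camera call. They do not tell look-alikes from the thing itself.
- env.find_in(camera, thing): "centre" ([x, y, z] in mm, in the coordinates of the camera as it stood for that picture, good to about 4 mm: the middle of the surface that is visible of it).
- env.trace(camera, thing): "pixels" (384x512 bool, what is visible of it).
- env.spot_point(camera, thing): "centre" ([x, y, z] in mm, in the coordinates of the camera as it stood for that picture, good to about 4 mm: a listed point, or the origin of a listed thing).
The state is a dict: "clock": time; "q": joint angles; "qvel": joint speeds; "tau": joint torques, N m; "eef_pos": TCP position; "tool_rot": TCP orientation; "wrist_force": force on the tool from outside, world axes, zero at the start; "ft_torque": the same for the moment, N m; "opening": opening from 0.0 (shut) to 1.0 (fully open).
Only numpy, scipy, OpenCV 4.12 (cv2) and the standard library are available. Lean on these libraries where they do the work, as an engineer would, in place of code of your own. Each camera call takes 0.05 s, during which the arm holds its last target. There are 200 camera calls.

## Working session

There is one attempt and no reset: what is moved stays moved. The work goes in short steps, Python scripts to look and compute and a tool call to move; the robot and the scene stay as the last step left them, time stands still between calls to the robot, and variables do not carry over. Pictures are saved under pics/ and viewed, about 8 in all and at most 12, crops included, and the job is handed in when it is done.

Besides the shell and the picture viewer there is one more tool, called after ">>>" in YAML: its name, and indented under it one key for each argument. drive_tool: Moves the arm, as the interface text tells. Its arguments: {"type":"object","properties":{"targets":{"type":"array","items":{"type":"array"}},"hand":{"type":"number"},"force":{"type":"number"}},"required":["targets"]}

```bash
ls; mkdir -p pics; cat > h.py <<'E'
import numpy as np, cv2
from bench import env
def w(cam,p):
    T=np.array(env.calibration(cam)["pose"]); return T[:3,:3]@np.array(p)+T[:3,3]
def cloud(cam,depth):
    K=np.array(env.calibration(cam)["K"]); T=np.array(env.calibration(cam)["pose"])
    v,u=np.mgrid[:384,:512]
    P=np.stack([(u-K[0,2])/K[0,0]*depth,(v-K[1,2])/K[1,1]*depth,depth],-1)
    P=P@T[:3,:3].T+T[:3,3]; P[depth==0]=np.nan; return P
def save(img,name): cv2.imwrite("pics/"+name,img[...,::-1])
E
python3 - <<'E'
from h import *
ims=[]
for c in ("scene","top"):
    im,d=env.capture(c); ims.append(im); np.save(c+"_d.npy",d); np.save(c+"_i.npy",im)
    K=np.array(env.calibration(c)["K"]);T=np.array(env.calibration(c)["pose"]);print(c,K[0,0],T.round(2).tolist())
    for t in ("tray_handle","tray_end","tray","contactor_lead","dock_mouth","dock_home","dock","knob_grip","tongue_tip"):
        for r in env.spot_point(c,t)[:3]: print(c,t,round(r["confidence"],2),w(c,r["centre"]).round(1))
save(ims[0],"s0.png");save(ims[1],"t0.png")
print(env.get_obs())
E
```

```text
pics
scene 438.4634179512214 [[-0.85, 0.44, -0.3, 895.41], [0.53, 0.7, -0.48, 718.92], [0.0, -0.56, -0.83, 1334.41], [0.0, 0.0, 0.0, 1.0]]
scene tray_handle 0.66 [275.1 525.6 112.1]
scene tray_handle 0.56 [601.4 328.7  90.3]
scene tray_end 0.62 [603.  424.6  39.9]
scene tray_end 0.55 [325.1 641.1  53.5]
scene tray 0.92 [606.5 327.3   1.8]
scene tray 0.74 [273.5 522.4  -3.3]
scene contactor_lead 0.69 [604.  282.3   8.5]
scene dock_mouth 0.65 [582.5 -77.   47.6]
scene dock_mouth 0.26 [390.7  35.1   2. ]
scene dock_home 0.65 [ 580.8 -171.5   47.1]
scene dock 0.68 [ 578.  -168.6    4.6]
scene knob_grip 0.74 [604.3 281.6   6.4]
scene knob_grip 0.44 [478.1 -63.8 110.2]
scene tongue_tip 0.59 [492.5  21.9  73.9]
top 432.1084376733608 [[-0.01, -0.99, 0.15, 204.16], [-1.0, 0.01, 0.01, 43.93], [-0.01, -0.15, -0.99, 1656.37], [0.0, 0.0, 0.0, 1.0]]
top tray_handle 0.93 [605.9 334.9  85.2]
top tray_handle 0.87 [278.9 526.7 109. ]
top tray_end 0.76 [603.2 421.2  36.2]
top tray_end 0.73 [331.2 641.9  52.4]
top tray 0.92 [280.6 530.2  -1.4]
top tray 0.7 [6.046e+02 3.353e+02 3.000e-01]
top contactor_l
[... 239 characters left out ...]
ue_tip 0.63 [493.6  18.4  67. ]
{'clock': 1.0, 'q': array([-1.23300596e+00,  4.23098851e-01,  1.62995695e+00,  5.16789173e-06,
        1.08855904e+00, -1.90186297e-02]), 'qvel': array([-1.59597129e-03, -1.26620684e-03,  1.41841164e-05, -7.02213635e-04,
        1.04990991e-04, -2.38387337e-04]), 'tau': array([-2.16448939e-05, -5.44586921e+01, -2.74051970e+01,  6.44477201e-02,
        1.68442586e-02, -3.37063523e-05]), 'eef_pos': array([ 218.30575545, -585.59408084,  222.65335848]), 'tool_rot': array([-1.79327911,  1.57077367,  1.70512014]), 'wrist_force': array([-1.19057471,  0.52259913, -0.60657212]), 'ft_torque': array([-0.00907348,  0.02384937, -0.03030998]), 'opening': 0.9971345833734331}
```

View pics/t0.png

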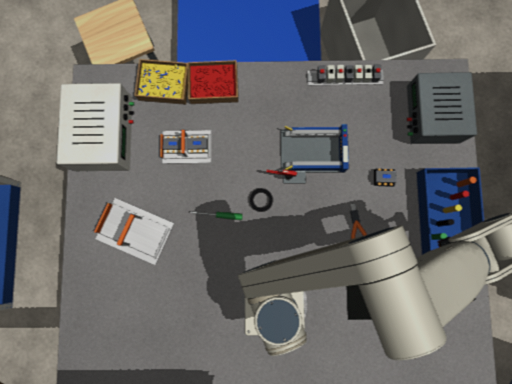

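View pics/s0.png

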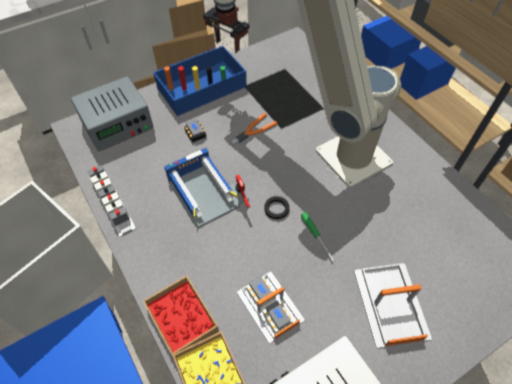

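The top view shows the loaded tray at px (185,146), the dock at (313,150) with its mouth to the left, and the red knob and tongue near (280,172). The bigger empty tray at (133,230) is the look-alike. Next I'll refine the poses from colour and depth.

```bash
python3 - <<'E'
from h import *
def rect(P,m,name):
    Q=P[m][:, :2].astype(np.float32)
    if len(Q)<5: print(name,len(Q));return
    (c,s,a)=cv2.minAreaRect(Q); print(name,len(Q),np.round(c,1),np.round(s,1),round(a,2),"z med",np.nanmedian(P[m][:,2]).round(1))
for c in ("scene","top"):
    im=np.load(c+"_i.npy");d=np.load(c+"_d.npy");P=cloud(c,d)
    H=cv2.cvtColor(im,cv2.COLOR_RGB2HSV);h,s,v=[H[...,i].astype(int) for i in range(3)]
    z=P[...,2]
    tr=(abs(P[...,0]-605)<90)&(abs(P[...,1]-333)<130)
    dk=(abs(P[...,0]-580)<110)&(P[...,1]<-30)&(P[...,1]>-290)
    org=(h<16)&(s>130)&(v>90)
    rect(P,tr&org&(z>80)&(z<100),c+" handle"); rect(P,tr&org&(z>28)&(z<45),c+" end")
    blue=(h>100)&(h<130)&(s>100)
    rect(P,dk&blue&(z>76)&(z<88),c+" rear")
    for sg,n in((1,"+x"),(-1,"-x")):
        mm=dk&(z>57)&(z<66)&(sg*(P[...,0]-580)>50)&(P[...,1]>-255)&(P[...,1]<-85)&(abs(P[...,0]-580)<90)
        rect(P,mm,c+" wall"+n)
        Q=P[mm][:,:2]; 
        if len(Q)>9: pf=np.polyfit(Q[:,1],Q[:,0],1); print("   fit dx/dy",pf[0].round(4),"x at -165",np.polyval(pf,-165).round(1))
    red=((h<6)|(h>172))&(s>150)
    k=(abs(P[...,0]-480)<60)&(P[...,1]>-130)&(P[...,1]<50)
    rect(P,k&red&(z>112)&(z<125),c+" knob"); rect(P,k&red&(z>66)&(z<82),c+" tongue")
    for mm,n in((tr&org&(z>80)&(z<100),"handle"),(tr&org&(z>28)&(z<45),"end"),(dk&blue&(z>76)&(z<88),"rear")):
        Q=P[mm][:,:2];pf=np.polyfit(Q[:,0],Q[:,1],1);print(c,n,"dy/dx",pf[0].round(4),"mean",Q.mean(0).round(1))
a=np.load("top_i.npy")[110:200,140:360]; save(cv2.resize(a,None,fx=3.6,fy=3.6,interpolation=cv2.INTER_CUBIC),"c0.png")
E
```

```text
scene handle 113 [606.5 329.2] [85.8 13. ] 0.21 z med 93.4
scene end 69 [607.6 364.9] [ 83.9 120.6] 0.44 z med 37.4
scene rear 129 [ 579.8 -273. ] [ 25.2 168.1] 89.86 z med 82.8
scene wall+x 259 [ 648.7 -170.3] [169.4  27.6] 89.2 z med 63.1
   fit dx/dy 0.0068 x at -165 649.0
scene wall-x 219 [ 515.  -170.3] [168.7  27.4] 89.3 z med 63.2
   fit dx/dy 0.0069 x at -165 515.3
scene knob 32 [479.5 -62.8] [53.7 12.5] 76.19 z med 119.2
scene tongue 34 [487.1 -16.2] [68.5  8.7] 80.32 z med 77.0
scene handle dy/dx -0.006 mean [608.3 330.7]
scene end dy/dx 0.0147 mean [607.  419.4]
scene rear dy/dx -0.0092 mean [ 594.9 -271.2]
top handle 65 [602.2 331.2] [85.7  9.6] 0.51 z med 92.4
top end 46 [603.  386.7] [85.6 78.9] 2.03 z med 36.5
top rear 109 [ 579.2 -271.3] [ 20.2 169.7] 89.88 z med 81.5
top wall+x 248 [ 646.6 -169.1] [167.8  25.6] 89.43 z med 61.6
   fit dx/dy 0.0127 x at -165 646.5
top wall-x 248 [ 513.2 -170.5] [169.2  28.1] 89.17 z med 61.2
   fit dx/dy -0.0042 x at -165 512.3
top knob 37 [476.2 -60.9] [47.  14.1] 85.41 z med 117.1
top tongue 42 [484.6 -24.4] [88.7 13.7] 88.14 z med 76.0
top handle dy/dx -0.0037 mean [604.5 331. ]
top end dy/dx 0.1104 mean [602.2 417.2]
top rear dy/dx -0.0041 mean [ 585.3 -270.5]
```

View pics/c0.png

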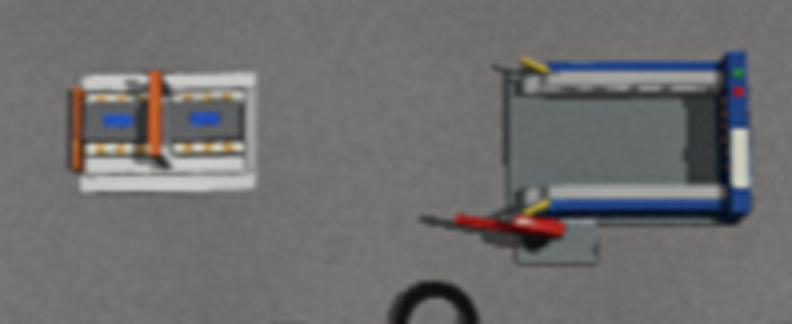

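The crop shows the tray and dock square to each other at about yaw -90°, with the knob at crop px (540,226) and its tongue pointing left. That agrees with the fitted rectangles, so I'll move above the handle.

>>> drive_tool:
  targets:
    - [[38.6,91.6,0],-20.4]
    - [[38.6,91.6,0],-20.4]
    - [[38.6,91.6,0],-20.4]
    - [[38.6,91.6,0],-20.4]
    - [[38.6,91.6,0],-20.4]
    - [[38.6,91.6,0],-20.4]
    - [[38.6,91.6,0],-20.4]
    - [[38.6,91.6,0],-20.4]
    - [[38.6,91.6,0],-20.4]
    - [[38.6,91.6,0],-20.4]
    - [[38.6,91.6,0],-20.4]
    - [[38.6,91.6,0],-20.4]
  hand: 1
  force: 50

```text
clock: 2.2
eef_pos: [451.9, -30.7, 223.1]
tool_rot: [2.99, 1.57, -0.151]
wrist_force: [0.8, 0.3, 0.5]
opening: 0.997
```

>>> drive_tool:
  targets:
    - [[15.2,36.0,0],0]
    - [[15.2,36.0,0],0]
    - [[15.2,36.0,0],0]
    - [[15.2,36.0,0],0]
    - [[15.2,36.0,0],0]
    - [[15.2,36.0,0],0]
    - [[15.2,36.0,0],0]
    - [[15.2,36.0,0],0]
    - [[15.2,36.0,-4],0]
    - [[15.2,36.0,-7],0]
    - [[15.2,36.0,-7],0]

```text
clock: 3.3
eef_pos: [600.3, 326.2, 147.8]
tool_rot: [0.481, 1.562, -2.659]
wrist_force: [0.1, -0.4, -0.3]
opening: 1.0
```

```bash
python3 - <<'E'
from h import *
im,d=env.capture("scene"); save(cv2.resize(im[180:384,130:430],None,fx=2.6,fy=2.6,interpolation=cv2.INTER_CUBIC),"s1.png"); o=env.get_obs();print(o["eef_pos"],o["tool_rot"],o["q"])
E
```

```text
[601.87726633 326.70816384 150.6009367 ] [ 0.47850622  1.56603765 -2.66211379] [4.79931983e-01 5.90674413e-01 1.53100238e+00 2.52326548e-06
 1.02467453e+00 2.04975435e+00]
```

View pics/s1.png

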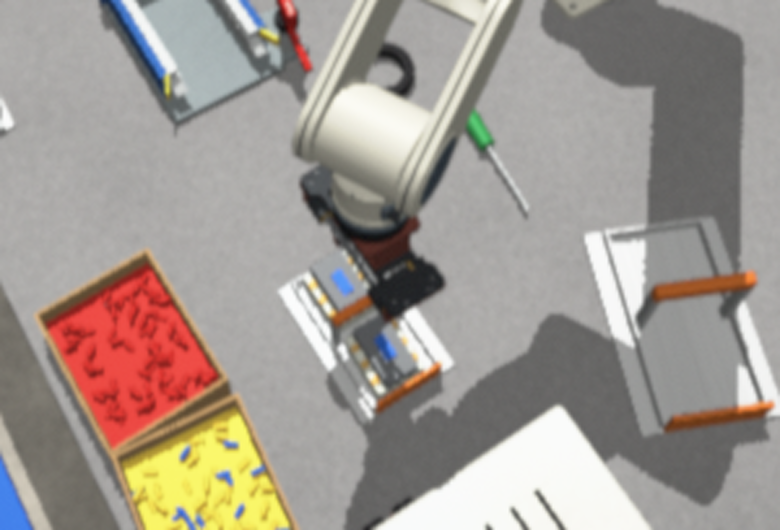

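The gripper is astride the handle bar at crop px (390,290). Descending.

>>> drive_tool:
  targets:
    - [[0,0.1,-3.0],0]
    - [[0,0.1,-6.0],0]
    - [[0,0.1,-8.0],0]
    - [[0,0.1,-8.4],0]
    - [[0,0.1,-8.4],0]
    - [[0,0.1,-8.4],0]

```text
clock: 3.95
eef_pos: [604.7, 328.9, 71.0]
tool_rot: [-2.654, 1.568, 0.488]
wrist_force: [0.4, -0.8, 0.1]
opening: 0.998
```

>>> drive_tool:
  targets:
    - [[0,0.1,-0.4],0]
    - [[0,0.1,-0.4],0]
    - [[0,0.1,-0.4],0]

```text
clock: 4.25
eef_pos: [603.5, 329.5, 65.2]
tool_rot: [-2.649, 1.57, 0.493]
wrist_force: [-0.2, 0.4, -0.1]
opening: 1.001
```

>>> drive_tool:
  targets:
    - [[0,0,0],0]
    - [[0,0,0],0]
    - [[0,0,0],0]
    - [[0,0,0],0]
    - [[0,0,0],0]
    - [[0,0,0],0]
    - [[0,0,0],0]
    - [[0,0,0],0]
    - [[0,0,0],0]
    - [[0,0,0],0]
  hand: -1
  force: 55

```text
clock: 5.25
eef_pos: [603.4, 329.7, 64.7]
tool_rot: [-1.947, 1.57, 1.196]
wrist_force: [0.2, -2.5, 0.7]
opening: 0.129
```

>>> drive_tool:
  targets:
    - [[0,0,0.5],0]
    - [[0,0,1.5],0]
    - [[0,0,2.8],0]
    - [[0,0,4.0],0]
    - [[0,0,5.0],0]
    - [[0,0,5.5],0]
    - [[0,0,5.5],0]
    - [[0,0,5.5],0]

```text
clock: 6.05
eef_pos: [603.1, 329.2, 119.6]
tool_rot: [0.48, 1.571, -2.661]
wrist_force: [-0.3, 0.4, -6.3]
opening: 0.131
```

>>> drive_tool:
  targets:
    - [[-0.2,-1.0,0],0]
    - [[-0.5,-3.0,0],0]
    - [[-0.9,-6.0,0],0]
    - [[-1.3,-9.0,0],0]
    - [[-1.7,-12.0,0],0]
    - [[-2.0,-15.0,0],0]
    - [[-2.2,-18.0,0],0]
    - [[-2.3,-21.0,0],0]
    - [[-2.3,-23.0,0],0]
    - [[-2.3,-24.0,0],0]
    - [[-2.3,-24.0,0],0]
    - [[-2.3,-24.0,0],0]

```text
clock: 7.25
eef_pos: [580.2, 89.3, 119.7]
tool_rot: [-1.543, 1.57, 1.599]
wrist_force: [0.5, -0.3, -8.1]
opening: 0.129
```

```bash
python3 - <<'E'
from h import *
o=env.get_obs();print({k:np.round(o[k],3) for k in("clock","eef_pos","tool_rot","wrist_force","ft_torque","opening")})
ims=[]
for c in("scene","top"):
    im,d=env.capture(c);np.save(c+"_i2.npy",im);np.save(c+"_d2.npy",d);ims.append(im)
    for t in("tray","tray_handle","tray_end","contactor_lead","contactor_trail","dock_home"):
        for r in env.spot_point(c,t)[:2]: print(c,t,round(r["confidence"],2),w(c,r["centre"]).round(1))
a=cv2.resize(ims[0][130:330,130:330],(400,400),interpolation=cv2.INTER_CUBIC);b=cv2.resize(ims[1][90:240,180:380],(533,400),interpolation=cv2.INTER_CUBIC)[:,:400]
save(np.hstack([a,b]),"s2.png")
E
```

```text
{'clock': np.float64(7.25), 'eef_pos': array([580.193,  89.311, 119.685]), 'tool_rot': array([-1.543,  1.57 ,  1.599]), 'wrist_force': array([ 0.479, -0.344, -8.109]), 'ft_torque': array([0.054, 0.01 , 0.027]), 'opening': np.float64(0.129)}
scene tray 0.87 [274.4 524.4  -4.2]
scene tray 0.64 [580.2  85.1  57.4]
scene tray_handle 0.95 [580.2  85.3 144.1]
scene tray_handle 0.86 [275.  526.5 109.5]
scene tray_end 0.78 [323.6 640.1  52.6]
scene tray_end 0.75 [582.1 180.3  95.6]
scene contactor_lead 0.64 [582.7  35.4  62.2]
scene contactor_trail 0.62 [587.4 133.2  63.1]
scene contactor_trail 0.39 [335.4 211.8   1.5]
scene dock_home 0.81 [ 580.6 -171.6   51.1]
top tray 0.77 [279.7 530.5  -2.7]
top tray_handle 0.92 [277.1 532.2 110.3]
top tray_handle 0.68 [ 300.3 -317.3   -3.5]
top tray_end 0.79 [327.5 639.2  52.2]
top dock_home 0.86 [ 581.9 -166.1   45.5]
```

View pics/s2.png

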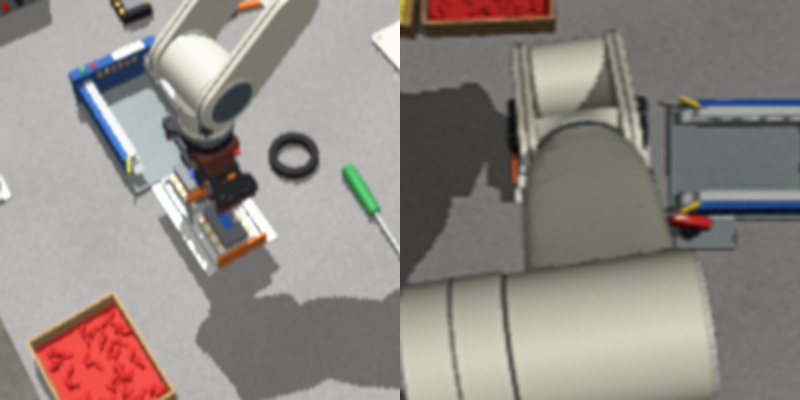

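```bash
python3 - <<'E'
from h import *
c="scene";im=np.load(c+"_i2.npy");P=cloud(c,np.load(c+"_d2.npy"));z=P[...,2]
H=cv2.cvtColor(im,cv2.COLOR_RGB2HSV);h,s,v=[H[...,i].astype(int) for i in range(3)]
org=(h<16)&(s>130)&(v>90)
tr=(abs(P[...,0]-581)<90)&(P[...,1]>150)&(P[...,1]<210)
m=tr&org&(z>60);Q=P[m];print("end",len(Q),"x",np.percentile(Q[:,0],[0,2,50,98,100]).round(1),"y",np.percentile(Q[:,1],[2,50,98]).round(1),"zmax",np.percentile(Q[:,2],98).round(1),"dy/dx",np.polyfit(Q[:,0],Q[:,1],1)[0].round(4))
# base plate flange extents per y slab
g=(s<60)&(z>48)&(z<64)
for y0 in range(0,190,15):
    q=P[g&(P[...,1]>y0)&(P[...,1]<y0+15)&(abs(P[...,0]-581)<90)]
    if len(q)>3: print(y0,len(q),"x",q[:,0].min().round(1),q[:,0].max().round(1),"z",np.median(q[:,2]).round(1), "z+side",np.median(q[q[:,0]>620][:,2]).round(1) if (q[:,0]>620).any() else "")
# dock gaps: ledge/lip edges per y slab, scene
for y0 in range(-240,-80,40):
    mm=(P[...,1]>y0)&(P[...,1]<y0+40)
    for lo,hi,n in((56,68,"wall/lip"),):
        q=P[mm&(z>lo)&(z<hi)&(abs(P[...,0]-581)<95)][:,0]
        a,b=q[q<581],q[q>581]
        print(y0,n,a.min().round(1),a.max().round(1),b.min().round(1),b.max().round(1)) if len(a)>2 and len(b)>2 else print(y0,len(a),len(b))
E
```

```text
end 115 x [543.5 544.7 585.  624.8 626.7] y [177.2 181.  183.7] zmax 97.9 dy/dx 0.0155
0 23 x 615.8 647.0 z 61.3 z+side 61.1
15 23 x 615.7 645.9 z 60.8 z+side 60.9
30 26 x 617.2 647.3 z 60.7 z+side 60.7
45 32 x 617.0 646.7 z 61.1 z+side 60.3
60 24 x 620.7 646.9 z 60.0 z+side 60.0
75 28 x 599.6 646.8 z 60.6 z+side 59.8
90 40 x 518.4 647.1 z 60.9 z+side 60.8
105 56 x 517.9 646.8 z 60.2 z+side 60.2
120 53 x 517.0 646.9 z 60.2 z+side 59.8
135 49 x 518.3 646.7 z 61.3 z+side 61.7
150 53 x 517.7 646.3 z 61.0 z+side 61.1
165 41 x 515.9 646.7 z 59.8 z+side 60.2
180 19 x 522.6 647.7 z 60.0 z+side 62.6
-240 1 65
-200 wall/lip 516.9 528.4 635.2 662.3
-160 wall/lip 523.1 527.2 635.6 662.2
-120 0 75
```

Seen by the same camera, the tray's centre is x 582.2 and the dock's is 581.9. The underside is at 55 mm and needs to be 47.5. I'll lower it and start entering.

>>> drive_tool:
  targets:
    - [[0,-0.5,-0.3],-0.2]
    - [[0,-1.5,-0.75],-0.2]
    - [[0,-2.5,-0.75],-0.2]
    - [[0,-3.5,-0.75],-0.2]
    - [[0,-4.5,-0.75],-0.2]
    - [[0,-5.5,-0.75],-0.2]
    - [[0,-6.5,-0.75],-0.2]
    - [[0,-7.5,-0.75],-0.2]
    - [[0,-8.5,-0.75],-0.2]
    - [[0,-9.5,-0.75],-0.2]
    - [[0,-10.5,-0.75],-0.2]
    - [[0,-10.5,-0.75],-0.2]

```text
clock: 9.15
eef_pos: [580.3, -17.0, 112.2]
tool_rot: [1.999, 1.571, -1.147]
wrist_force: [-0.5, -0.1, -7.4]
opening: 0.132
```

>>> drive_tool:
  targets:
    - [[0,-0.6,0],0]
    - [[0,-1.8,0],0]
    - [[0,-3.0,0],0]
    - [[0,-4.2,0],0]
    - [[0,-5.4,0],0]
    - [[0,-6.6,0],0]
    - [[0,-7.8,0],0]
    - [[0,-9.0,0],0]
    - [[0,-10.2,0],0]
    - [[0,-11.4,0],0]
    - [[0,-12.6,0],0]
    - [[0,-12.8,0],0]

```text
clock: 10.35
eef_pos: [580.5, -145.2, 112.3]
tool_rot: [2.478, 1.57, -0.667]
wrist_force: [0.1, -1.1, -7.1]
opening: 0.134
```

>>> drive_tool:
  targets:
    - [[0,-0.3,-0.1],0]
    - [[0,-0.6,-0.2],0]
    - [[0,-0.9,-0.2],0]
    - [[0,-1.2,-0.2],0]
    - [[0,-1.5,-0.2],0]
    - [[0,-1.7,-0.2],0]
    - [[0,-1.8,-0.2],0]
    - [[0,-1.8,-0.2],0]

```text
clock: 11.15
eef_pos: [580.3, -161.8, 110.2]
tool_rot: [3.039, 1.571, -0.106]
wrist_force: [0.2, 0.5, -7.0]
opening: 0.13
```

>>> drive_tool:
  targets:
    - [[0,-0.2,-0.05],0]
    - [[0,-0.3,-0.05],0]
    - [[0,-0.4,-0.05],0]
    - [[0,-0.4,-0.05],0]

```text
clock: 11.55
eef_pos: [580.3, -165.9, 109.7]
tool_rot: [1.777, 1.571, -1.367]
wrist_force: [-1.0, 0.2, -6.9]
opening: 0.133
```

>>> drive_tool:
  targets:
    - [[0,-0.1,0],0]
    - [[0,-0.2,0],0]
    - [[0,-0.3,0],0]
    - [[0,-0.3,0],0]

```text
clock: 11.95
eef_pos: [581.0, -167.4, 110.3]
tool_rot: [-2.058, 1.568, 1.08]
wrist_force: [1.2, 8.3, -2.0]
opening: 0.133
```

>>> drive_tool:
  targets:
    - [[0,-0.1,-0.05],0]
    - [[0,-0.15,-0.1],0]
    - [[0,-0.15,-0.1],0]
    - [[0,-0.15,-0.1],0]

```text
clock: 12.35
eef_pos: [581.0, -167.3, 110.1]
tool_rot: [-1.845, 1.567, 1.293]
wrist_force: [0.1, 16.7, 6.9]
opening: 0.133
```

```bash
python3 - <<'E'
from h import *
o=env.get_obs();print({k:np.round(o[k],3) for k in("clock","eef_pos","wrist_force","ft_torque","opening")})
c="scene";im,d=env.capture(c);P=cloud(c,d);z=P[...,2]
H=cv2.cvtColor(im,cv2.COLOR_RGB2HSV);h,s,v=[H[...,i].astype(int) for i in range(3)]
org=(h<16)&(s>130)&(v>90)
Q=P[org&(abs(P[...,0]-581)<55)&(P[...,1]>-110)&(P[...,1]<-40)&(z>50)&(z<95)]
print(len(Q),np.percentile(Q,[2,50,98],axis=0).round(1),np.polyfit(Q[:,0],Q[:,1],1)[0])
save(cv2.resize(im[110:260,130:280],(600,600),interpolation=cv2.INTER_CUBIC),"s3.png")
E
```

```text
{'clock': np.float64(12.35), 'eef_pos': array([ 581.038, -167.286,  110.147]), 'wrist_force': array([ 0.107, 16.671,  6.866]), 'ft_torque': array([ 2.692,  0.117, -0.214]), 'opening': np.float64(0.133)}
129 [[545.4 -80.8  56.3]
 [587.9 -74.8  73.9]
 [625.4 -71.1  88.2]] -0.008542447235001523
```

View pics/s3.png

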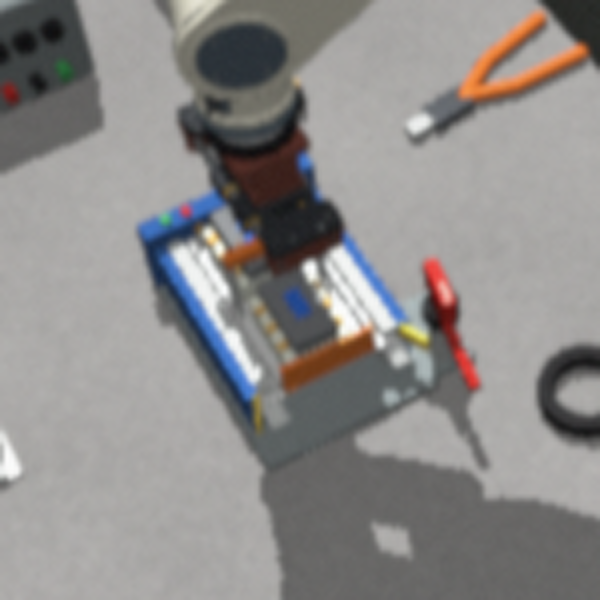

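The tray rests on the ledges against the back wall: 17 N reaction, and the end plate is at y≈-72, as expected for home. Both contactors are upright. Releasing.

>>> drive_tool:
  targets:
    - [[0,0,0],0]
    - [[0,0,0],0]
    - [[0,0,0],0]
    - [[0,0,0],0]
    - [[0,0,0],0]
    - [[0,0,0],0]
  hand: 0.3

```text
clock: 13.0
eef_pos: [580.3, -170.5, 108.7]
tool_rot: [2.394, 1.571, -0.75]
wrist_force: [-0.4, -0.2, -0.3]
opening: 0.629
```

>>> drive_tool:
  targets:
    - [[0,0,2],0]
    - [[0,0,5],0]
    - [[0,0,9],0]
    - [[0,0,9],0]

```text
clock: 13.4
eef_pos: [583.4, -171.3, 204.0]
tool_rot: [2.835, 1.562, -0.31]
wrist_force: [0.6, 0.2, 0.4]
opening: 0.653
```

>>> drive_tool:
  targets:
    - [[-10.3,10.8,0],80]
    - [[-10.3,10.8,0],80]
    - [[-10.3,10.8,0],80]
    - [[-10.3,10.8,0],80]
    - [[-10.3,10.8,0],80]
    - [[-10.3,10.8,0],80]
    - [[-10.3,10.8,0],80]
    - [[-10.3,10.8,0],80]
    - [[-10.3,10.8,0],80]
    - [[-10.3,10.8,0],80]
    - [[-10.3,10.8,0],80]
    - [[-10.3,10.8,0],80]

```text
clock: 14.6
eef_pos: [477.1, -62.2, 198.4]
tool_rot: [-1.499, 1.57, 3.035]
wrist_force: [-0.3, -0.8, 0.2]
opening: 0.65
```

```bash
python3 - <<'E'
from h import *
o=env.get_obs();print({k:np.round(o[k],3) for k in("clock","eef_pos","tool_rot","q","opening")})
c="scene";im,d=env.capture(c);P=cloud(c,d);z=P[...,2]
H=cv2.cvtColor(im,cv2.COLOR_RGB2HSV);h,s,v=[H[...,i].astype(int) for i in range(3)]
k=(abs(P[...,0]-480)<60)&(P[...,1]>-130)&(P[...,1]<50)&((h<6)|(h>172))&(s>150)
for lo,hi in((112,125),(66,82)):
    Q=P[k&(z>lo)&(z<hi)][:,:2].astype(np.float32); print(len(Q),cv2.minAreaRect(Q) if len(Q)>4 else "")
org=(h<16)&(s>130)&(v>90)
Q=P[org&(abs(P[...,0]-581)<55)&(P[...,1]>-110)&(P[...,1]<-40)&(z>50)&(z<95)]
print(len(Q),np.percentile(Q,[2,50,98],axis=0).round(1))
save(cv2.resize(im[110:260,130:280],(600,600),interpolation=cv2.INTER_CUBIC),"s4.png")
E
```

```text
{'clock': np.float64(14.6), 'eef_pos': array([477.131, -62.224, 198.353]), 'tool_rot': array([-1.499,  1.57 ,  3.035]), 'q': array([-0.154,  0.246,  1.961, -0.   ,  0.935,  0.024]), 'opening': np.float64(0.65)}
27 ((480.1268310546875, -61.077789306640625), (46.07322692871094, 13.242650985717773), 78.9264907836914)
34 ((486.84796142578125, -16.725635528564453), (68.13231658935547, 7.808246612548828), 79.84298706054688)
123 [[544.9 -86.6  56.6]
 [586.2 -74.9  73.7]
 [623.  -70.8  88.4]]
```

View pics/s4.png

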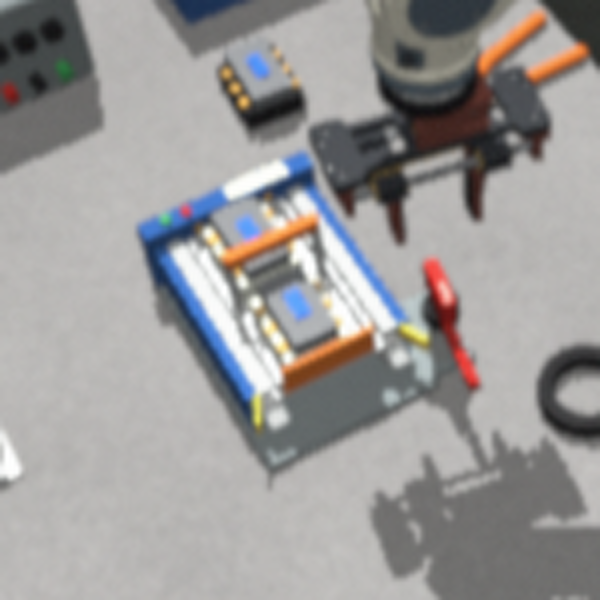

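The tray stays home with both contactors upright, at crop px (255,245) and (300,310). The knob is at (440,300), still unlocked. Descending onto the grip bar.

>>> drive_tool:
  targets:
    - [[0.05,0,-4],0]
    - [[0.05,0,-8],0]
    - [[0.05,0,-10.5],0]
    - [[0.05,0,-10.9],0]
    - [[0.05,0,-10.9],0]
    - [[0.05,0,-10.9],0]

```text
clock: 15.25
eef_pos: [478.8, -62.4, 90.8]
tool_rot: [1.593, 1.569, -0.155]
wrist_force: [0.8, 0.2, 0.2]
opening: 0.649
```

>>> drive_tool:
  targets:
    - [[0,0,0],0]
    - [[0,0,0],0]
    - [[0,0,0],0]
    - [[0,0,0],0]
    - [[0,0,0],0]
    - [[0,0,0],0]
    - [[0,0,0],0]
  hand: -1
  force: 25

```text
clock: 15.95
eef_pos: [476.3, -61.9, 89.6]
tool_rot: [-1.593, 1.568, 2.942]
wrist_force: [-4.7, 0.5, 4.3]
opening: 0.158
```

>>> drive_tool:
  targets:
    - [[-0.1,0,0],-4]
    - [[-0.1,0,0],-10]
    - [[-0.1,0,0],-16]
    - [[-0.1,0,0],-22]
    - [[-0.1,0,0],-28]
    - [[-0.1,0,0],-34]
    - [[-0.1,0,0],-40]
    - [[-0.1,0,0],-40]

```text
clock: 16.75
eef_pos: [476.1, -61.9, 89.6]
tool_rot: [-1.08, 1.569, 2.756]
wrist_force: [-1.7, 1.3, 3.5]
opening: 0.157
```

>>> drive_tool:
  targets:
    - [[0,0,0],-6]
    - [[0,0,0],-12]
    - [[0,0,0],-18]
    - [[0,0,0],-24]
    - [[0,0,0],-30]
    - [[0,0,0],-36]
    - [[0,0,0],-39]
    - [[0,0,0],-39]
    - [[0,0,0],-39]

```text
clock: 17.65
eef_pos: [476.1, -61.8, 89.6]
tool_rot: [-0.5, 1.569, 2.66]
wrist_force: [-4.0, 4.3, 5.0]
opening: 0.157
```

```bash
python3 - <<'E'
from h import *
o=env.get_obs();print({k:np.round(o[k],3) for k in("clock","eef_pos","tool_rot","wrist_force","ft_torque","q","opening")})
E
```

```text
{'clock': np.float64(17.65), 'eef_pos': array([476.109, -61.774,  89.587]), 'tool_rot': array([-0.5  ,  1.569,  2.66 ]), 'wrist_force': array([-4.041,  4.317,  4.999]), 'ft_torque': array([ 1.144,  0.776, -0.084]), 'q': array([-1.540e-01,  4.300e-01,  2.029e+00,  1.000e-03,  6.840e-01,
        1.398e+00]), 'opening': np.float64(0.157)}
```

>>> drive_tool:
  targets:
    - [[0,0,0],0]
    - [[0,0,0],0]
    - [[0,0,0],0]
    - [[0,0,0],0]
    - [[0,0,0],0]
  hand: 0.3

```text
clock: 18.15
eef_pos: [477.0, -62.3, 89.7]
tool_rot: [2.707, 1.571, -0.42]
wrist_force: [-0.8, -0.5, 0.3]
opening: 0.573
```

>>> drive_tool:
  targets:
    - [[0,0,2],0]
    - [[0,0,6],0]
    - [[0,0,11],0]
    - [[0,0,15],0]
    - [[-8,-5,15],0]
    - [[-8,-5,15],0]
    - [[-8,-5,15],0]
    - [[-8,-5,15],0]

```text
clock: 18.95
eef_pos: [396.7, -112.6, 240.1]
tool_rot: [2.939, 1.569, -0.19]
wrist_force: [0.4, 1.0, 0.7]
opening: 0.649
```

```bash
python3 - <<'E'
from h import *
o=env.get_obs();print({k:np.round(o[k],3) for k in("clock","eef_pos","wrist_force","opening")})
c="scene";im,d=env.capture(c);P=cloud(c,d);z=P[...,2]
H=cv2.cvtColor(im,cv2.COLOR_RGB2HSV);h,s,v=[H[...,i].astype(int) for i in range(3)]
k=(abs(P[...,0]-520)<100)&(P[...,1]>-130)&(P[...,1]<50)&((h<6)|(h>172))&(s>150)
for lo,hi in((112,125),(60,82)):
    Q=P[k&(z>lo)&(z<hi)][:,:2].astype(np.float32); print(len(Q),cv2.minAreaRect(Q) if len(Q)>4 else "",Q.max(0) if len(Q) else "")
org=(h>6)&(h<16)&(s>130)&(v>90)
Q=P[org&(abs(P[...,0]-581)<55)&(P[...,1]>-110)&(P[...,1]<-40)&(z>50)&(z<95)]
print(len(Q),np.percentile(Q,[2,50,98],axis=0).round(1))
save(cv2.resize(im[90:290,100:360],(780,600),interpolation=cv2.INTER_CUBIC),"s5.png")
E
```

```text
{'clock': np.float64(18.95), 'eef_pos': array([ 396.717, -112.65 ,  240.071]), 'wrist_force': array([0.43 , 0.969, 0.659]), 'opening': np.float64(0.649)}
34 ((480.1972351074219, -58.72193145751953), (46.883514404296875, 12.289946556091309), 4.6562886238098145) [503.53403  -53.067924]
41 ((528.2467651367188, -65.63736724853516), (16.262083053588867, 66.82656860351562), 88.6921615600586) [561.7372  -57.88088]
111 [[548.4 -85.9  56.6]
 [588.5 -75.   75.8]
 [622.7 -71.8  87.9]]
```

View pics/s5.png

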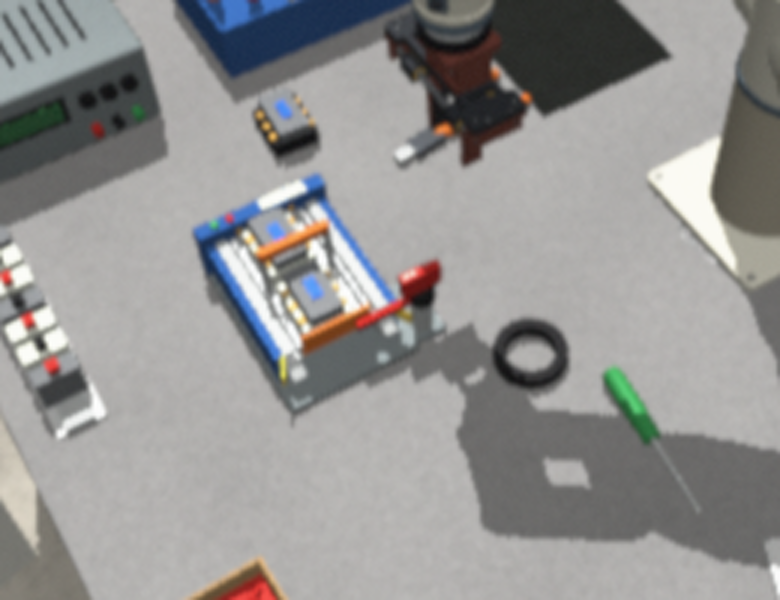

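The tongue lies across the orange end plate at crop px (380,315). The tray is home, both contactors are upright and the gripper is clear, so I'm handing in.

```bash
python3 -c "
from bench import env
print(env.sign_off())"
```

```text
the job is handed in; nothing more can be done
None
```

I slid the loaded tray into the blue dock until it was home against the back wall, then turned the red lock knob clockwise and let go of everything. I handed the job in at about 19 s on the robot's clock.

- **Tray home:** the back wall pushed back with about 17 N at a tray position of y ≈ -167 mm. After I let go, the end plate stayed at y ≈ -72 mm, where it should be. The final picture shows both contactors upright in the tray.
- **Lock:** I turned the knob about 79° of its 80°, well past the crest, and released it to snap over. The final picture shows the tongue across the end plate, reaching at least x ≈ 562 mm, near the dock's middle line at 582 mm. I did not see the click itself. The last camera fit put the grip bar about 5° off the dock's cross direction and the tongue within about 1°, which I took as measurement noise on so few pixels.
- **Everything else:** the robot was touching nothing at the end, and I saw nothing else on the bench moved. The wrist force readings after each move never passed about 18 N.
- **Disagreement:** the two cameras differed by about 2–4 mm in x, so I lined the tray up with the dock using one camera for both.

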